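# Turn the label book to the next section

## Robot

A 7-joint arm with a two-finger parallel gripper is mounted at the origin on the work surface. World frame = base frame: x ahead of the robot, y to its left, z up, the work surface at z = 0. Lengths are in m, angles in rad, forces in N, time in s.
With the tool pointing down it reaches from about 0.425 to 1.025 m from the base axis. Payload 3.6 kg.
Tool frame: the origin (TCP) lies between the finger pads; the fingertips stand manip.tips_ahead ahead of it and the grasp point (between the pads) lies 3 mm ahead of it (manip.tips_ahead is the distance from the TCP to the fingertips, in m); z points along the fingers, y is the line along which they close (so a half turn about z gives the same grasp; the last joint's range is limited). The gripper opens to 85 mm and grips with 20 to 120 N. Pads are 22 mm wide; open, the fingers measure 114 mm over their backs; the gripper's body (76 mm by 85 mm) begins 54 mm behind the grasp point. The pads swing forward as they close: fully open they stand 13 mm farther back than shut.
Start: joints at [-1.306, 0.591, 0.048, 1.609, -0.033, 0.943, -0.034], TCP at [0.255, 0.679, 0.253] pointing down, gripper open.
Joint ranges: [-2.69, 2.69], [-0.47, 2.24], [-1.27, 1.36], [0.19, 2.51], [-1.53, 4.68], [0.08, 2.07], [-3.09, 3.09]. Speed limits (rad/s): [2.57, 2.57, 3.14, 3.14, 3.14, 3.14, 3.14].

## Interface

Orientations are given as a rotation vector (axis times angle).
In Python, from rig import manip gives the robot as it stands.
- The arm moves only by the shell command python3 -m inch 'ROWS' [FORCE]. ROWS is JSON, a list of rows, each a list of 3 entries, a list of its own where there are three numbers: the shift along the world's x, y, z in m, then the turn about the world's z in degrees, then the finger opening in m, from 0 to 0.0854. A call has 1 to 5 rows; each row is the pose to reach, as a shift and turn from the pose commanded when the call began; what a row does not reach only later rows make up. A row lasts 1/12 s, in which the tool goes at most 41.7 mm and 7.16 degrees, less where a joint would pass 70% of its speed; a pose out of reach is approached as far as the arm can. A call with a gripper value outside its range is refused whole. The fingers move at their own pace and stop on an object; FORCE is the grip in N (left out, the last holds). Time passes only in rows, so rows that repeat a pose let the fingers close. It gives the time, the measured TCP pose, the force, the opening and the grip force at its end, in the units of the state.
- manip.get_obs(): the state, without advancing time (a new reading comes with each control period).
- manip.capture(name): name is "scene" or "side" or "wrist"; returns the picture (400x640x3 uint8, red, green, blue); there is no depth.
- manip.camera_info(name): a dict with "fx", "fy", "cx", "cy" (pixels), "extrinsics" (4x4, takes a point from camera to world coordinates); the wrist camera has in their place "T_tool_cam" (4x4, takes a point from camera to tool coordinates, whose origin is the TCP and whose axes are the flange's). Camera axes: x right, y down, z forward; pixel columns grow to the right and rows downward; lengths in m; the calibration is good to about 2 mm. A picture is of the moment at which its call begins: read the wrist's pose just before it. camera_info takes no time and is no camera call.
- manip.hand_in(): hands the job in; it is judged then, once.
The state is a dict: "t": time; "q": joint angles; "qd": joint speeds; "joint_torque": joint torques, N m; "position": TCP position; "tcp_rot": TCP orientation; "force": force on the tool from outside, world axes, zero at the start; "moment": the same for the moment, N m; "grip_width": finger opening in m; "gripper_force": force on a finger pad.
Only numpy, scipy, OpenCV 4.12 (cv2) and the standard library are available. Lean on these libraries where they do the work, as an engineer would, in place of code of your own. Each camera call takes 0.05 s, during which the arm holds its last target. There are 200 camera calls.

## Task

The label sample book lies open on the cellar bench. With the fingertips, push the burgundy red divider on the right-hand side up by its tab and over the rings, without flinging it, and press it down until it lies flat on the left-hand pages, so that the green section lies open on the right. Only push the red divider, never pinch it between the fingers, leave the green divider lying flat, and do not shove or lift the book or disturb the other things on the bench.

Things in the scene. Friction and masses are not known exactly. Their poses are not given: they have to be found in the camera images.
- label_book: open A5 two-ring binder, dark covers, lying loose on the bench, 1.5 to 3 kg; 236 mm along the spine x 410 mm. Origin on the bench under mid-spine; x along the spine (roughly away from the robot), y to the left pages, z up. Covers 3 mm thick, out to 205 mm each side; the filed sheets are fixed blocks 31 mm high, out to 169 mm; with the leaves the pages are 36 to 40 mm high
- ring_axis (a point): centre of the rings at mid-spine, 38 mm above the bench; axes as the book's. The divider leaves swing about the line through this point along the book's x. Two fixed steel rings, 58 mm in diameter, stand at x = +40 and -40 mm, their tops 69 mm above the bench
- red_leaf (a joint): angle (rad) of the burgundy red divider, a rigid board 210 mm along the spine x 4 mm, outer edge 170 mm from the ring axis. 0 = flat on the right pages, 1.57 = upright, 3.14 = flat on the left pages (both are stops). 140 g, snug on the rings: it stays at whatever angle it is left; about 2 N at the tab moves it. Starts a little raised
- red_tab (a point): middle of the outer edge of the red index tab, half-way through its thickness, 192 mm from the ring axis. The tab is 58 mm along the spine, 4 mm thick, at mid-length of the leaf, and stands out 22 mm beyond board and sheets; below it is only the cover, 33 mm lower when the leaf is flat. Axes as the book's at joint 0, turning with the leaf
- red_back: the lower 2 mm of the red divider (board, with tab): underneath while it lies on the right, on top once it is turned. Origin on the ring axis; axes turn with the leaf as red_tab's
- red_face: the upper 2 mm of the red divider (laminated sheet, with tab, its outer edge 3 mm short of the board's): on top while the leaf lies on the right. Origin on the ring axis; axes turn with the leaf as red_tab's
- green_leaf (a joint): angle (rad) of the green divider, the same size of board lying right under the red one (4.5 mm lower), 0 = flat on the right pages. It swings on the same rings and also stays where it is left; it is to stay down
- green_tab (a point): middle of the outer edge of the green divider's index tab, half-way through its thickness; the tab has the red one's size but stands at the near end of the leaf, centred 68 mm towards the robot from the red tab, 10 mm free between them
- bottle0: standing closed wine bottle of dark glass, 82 mm diameter, 300 mm tall, heavy; origin at the centre of its underside, z up; leave alone
- bottle1: standing closed wine bottle of dark glass, 82 mm diameter, 300 mm tall, heavy; origin at the centre of its underside, z up; leave alone
- bottle2: standing closed wine bottle of dark glass, 82 mm diameter, 300 mm tall, heavy; origin at the centre of its underside, z up; leave alone
- label_roll: roll of pale yellow labels standing on its end, 90 mm diameter, 80 mm tall; origin at the centre of its underside; leave alone
- tape_roll: roll of brown carton tape lying flat, 104 mm diameter, 50 mm tall; origin at the centre of its underside; leave alone
- marker: black marker pen lying on the bench, 130 x 14 x 17 mm, along its x; origin under its middle; leave alone
- cutter: yellow box cutter lying on the bench, 160 mm long along its x, 22 mm wide, 18 mm high; origin under the middle of its handle; leave alone
- cork: wine cork standing on end, 24 mm diameter, 47 mm tall; origin at the centre of its underside; leave alone

How it is judged:
By the outcome, as a careful person would: the job done as asked, in the order asked, and still so for the second after the job is handed in, with the robot touching nothing.
It also fails if it takes over 45 s, if anything falls off the work surface, if the arm or the gripper's body presses on something with over 40 N, if the wrist force passes 120 N, or if a joint passes its speed limit or range.

## Working session

There is one attempt and no reset: what is moved stays moved. The work goes in short steps, Python scripts to look and compute and a shell command to move; the robot and the scene stay as the last step left them, time stands still between calls to the robot, and variables do not carry over. Pictures are saved under pics/ and viewed, at most 10 in all, crops included, and the job is handed in when it is done.

```bash
mkdir -p pics
python3 - <<'E'
from rig import manip
import cv2,numpy as np
o=manip.get_obs();print(o['position'],o['tcp_rot'],o['grip_width'],manip.tips_ahead,o['t'])
for n in ['scene','side']:
    im=manip.capture(n);cv2.imwrite(f'pics/{n}0.png',im[:,:,::-1])
    c=manip.camera_info(n);print(n,c['fx'],c['cx'],c['cy'],np.round(c['extrinsics'],3).tolist())
print(manip.camera_info('wrist'))
E
```

```text
[0.25425991 0.67813816 0.25218145] [-0.56029427 -3.0908927   0.00335713] 0.08545594953497422 0.022 0.0
scene 452.9232300163082 320.7490223199773 202.8832905737678 [[0.652, 0.435, -0.62, 1.449], [0.758, -0.396, 0.519, -0.758], [-0.02, -0.808, -0.588, 0.886], [0.0, 0.0, 0.0, 1.0]]
side 412.61628138071995 319.4362617347229 198.11868370010274 [[0.885, -0.298, 0.357, 0.169], [-0.465, -0.555, 0.69, -0.771], [-0.008, -0.777, -0.63, 0.736], [0.0, 0.0, 0.0, 1.0]]
{'fx': 340.29010017571255, 'fy': 340.29010017571255, 'cx': 321.8926952183872, 'cy': 203.32983218880017, 'T_tool_cam': array([[ 5.25012222e-04, -9.46322201e-01, -3.23224406e-01,
         8.26205787e-02],
       [ 9.99999836e-01,  4.22267208e-04,  3.88000720e-04,
         3.18644307e-05],
       [-2.30686628e-04, -3.23224556e-01,  9.46322267e-01,
        -1.21557415e-01],
       [ 0.00000000e+00,  0.00000000e+00,  0.00000000e+00,
         1.00000000e+00]])}
```

View pics/scene0.png

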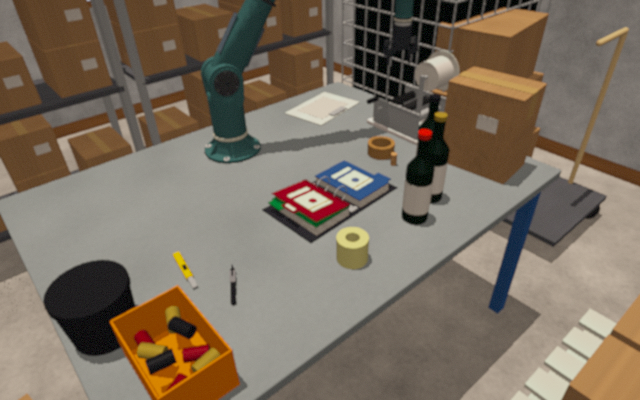

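View pics/side0.png

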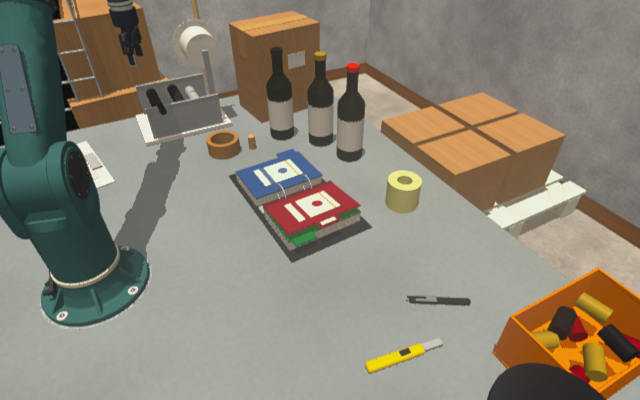

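The side view shows the book at about (300,205): red leaf on the right, toward the camera, with a white label and the tab at about (335,225). The green tab is at about (303,240) and the bottles stand behind the left pages.

Run:
```python
import cv2,numpy as np
a=cv2.imread('pics/side0.png')[140:265,220:380];b=cv2.imread('pics/scene0.png')[150:245,255:405]
a=cv2.resize(a,(640,500)[:2],interpolation=cv2.INTER_CUBIC)
cv2.imwrite('pics/c1.png',a);cv2.imwrite('pics/c2.png',cv2.resize(b,None,fx=4,fy=4,interpolation=cv2.INTER_CUBIC))
```

```text
(no output)
```

View pics/c1.png

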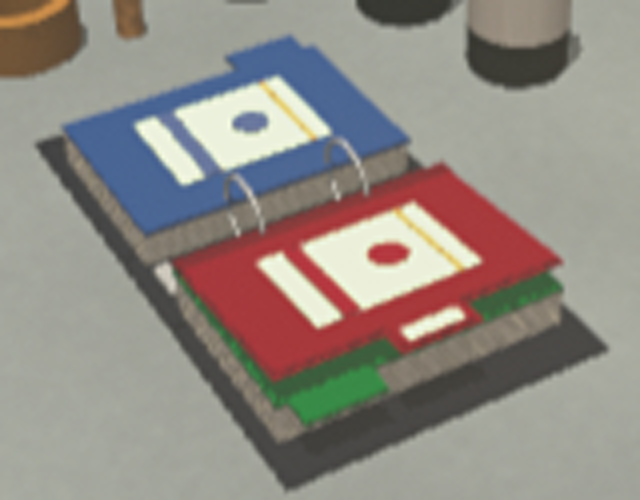

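View pics/c2.png

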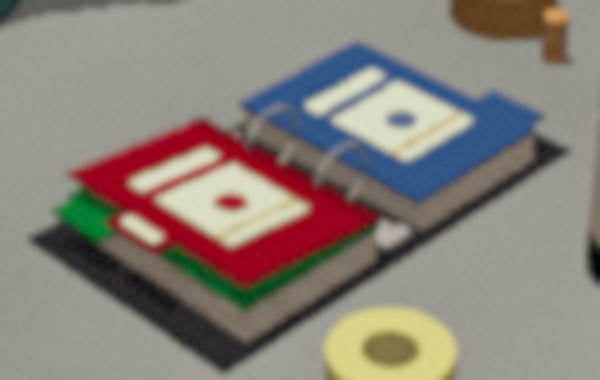

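The crops give cover corners and the red tab's outer edge in both views. In the side crop the cover corners are at (288,490), (608,348) and (38,145), and the tab edge middle is at (440,334). In the scene crop they are at (225,370), (30,240), (568,150) and (138,238).

```bash
cat > h.py <<'E'
from rig import manip
import numpy as np
def ray(n,p):
    c=manip.camera_info(n);E=np.array(c['extrinsics'])
    d=E[:3,:3]@[(p[0]-c['cx'])/c['fx'],(p[1]-c['cy'])/c['fy'],1]
    return E[:3,3],d/np.linalg.norm(d)
def plane(n,p,z):
    o,d=ray(n,p);return o+d*(z-o[2])/d[2]
def tri(p,q):
    (a,u),(b,v)=ray('side',p),ray('scene',q)
    s=np.linalg.lstsq(np.c_[u,-v],b-a,rcond=None)[0]
    return (a+s[0]*u+b+s[1]*v)/2,np.linalg.norm(a+s[0]*u-b-s[1]*v)
E
python3 - <<'E'
from h import *
np.set_printoptions(precision=4,suppress=True)
S=lambda x,y:(220+x/4,140+y/4)
C=lambda x,y:(255+x/4,150+y/4)
for n,p in dict(NR=S(288,490),FR=S(608,348),NL=S(38,145)).items(): print('side',n,plane('side',p,.003))
for n,p in dict(FR=C(225,370),NR=C(30,240),FL=C(568,150)).items(): print('scene',n,plane('scene',p,.003))
print('tab',tri(S(440,334),C(138,238)))
print('far red corner',tri(S(563,263),C(245,287)))
print('near red corner',tri(S(275,378),C(70,177)))
print('cork',plane('side',S(130,37),0),'bottle',plane('side',(350,157),0),plane('side',(320,143),0))
E
```

```text
side NR [ 0.4146 -0.1513  0.003 ]
side FR [ 0.6491 -0.1376  0.003 ]
side NL [0.3933 0.254  0.003 ]
scene FR [ 0.6491 -0.13    0.003 ]
scene NR [ 0.4189 -0.1452  0.003 ]
scene FL [0.6261 0.2748 0.003 ]
tab (array([ 0.5333, -0.1195,  0.0534]), np.float64(0.00405621514227949))
far red corner (array([ 0.6351, -0.0983,  0.0539]), np.float64(0.004180155691926746))
near red corner (array([ 0.4286, -0.1075,  0.0521]), np.float64(0.0015498180428652197))
cork [0.5098 0.3692 0.    ] bottle [0.7707 0.1754 0.    ] [0.7256 0.2974 0.    ]
```

```bash
python3 -m inch '[[[0.012,-0.036,0],-6.6,0.04],[[0.024,-0.072,0],-13.2,0],[[0.036,-0.108,0],-19.8,0],[[0.048,-0.144,0],-26.4,0],[[0.06,-0.18,0],-33,0]]' 20
python3 -m inch '[[[0.012,-0.036,0],-6.6,0],[[0.024,-0.072,0],-13.2,0],[[0.036,-0.108,0],-19.8,0],[[0.048,-0.144,0],-26.4,0],[[0.06,-0.18,0],-33,0]]'
python3 -m inch '[[[0.012,-0.036,0],0,0],[[0.024,-0.072,0],0,0],[[0.036,-0.108,0],0,0],[[0.048,-0.144,0],0,0],[[0.06,-0.18,0],0,0]]'
python3 -m inch '[[[0.012,-0.036,0],0,0],[[0.024,-0.072,0],0,0],[[0.036,-0.108,0],0,0],[[0.048,-0.144,0],0,0],[[0.06,-0.18,0],0,0]]'
```

```text
t: 0.52
position: [0.3147, 0.4967, 0.2529]
tcp_rot: [-1.423, -2.801, 0.001]
force: [0.2, 0.6, -0.1]
grip_width: 0.0255
gripper_force: 0.0
t: 0.93
position: [0.3745, 0.3169, 0.2532]
tcp_rot: [-2.16, -2.281, 0.001]
force: [0.3, 0.2, 0.6]
grip_width: 0.0004
gripper_force: 0.0
t: 1.35
position: [0.4345, 0.1371, 0.2532]
tcp_rot: [-2.153, -2.288, 0.0]
force: [0.7, -0.1, 0.3]
grip_width: -0.0
gripper_force: 0.0
t: 1.77
position: [0.4945, -0.0429, 0.2532]
tcp_rot: [-2.153, -2.287, 0.0]
force: [0.9, 0.0, 0.2]
grip_width: -0.0001
gripper_force: 0.0
```

```bash
python3 -m inch '[[[0.011,-0.032,-0.01],0,0],[[0.022,-0.065,-0.02],0,0],[[0.033,-0.097,-0.03],0,0],[[0.037,-0.13,-0.04],0,0],[[0.037,-0.13,-0.04],0,0]]'
python3 - <<'E'
from h import *
import cv2
o=manip.get_obs();print(o['position'],o['tcp_rot'])
cv2.imwrite('pics/w1.png',manip.capture('wrist')[:,:,::-1])
E
```

```text
t: 2.18
position: [0.5309, -0.1795, 0.2122]
tcp_rot: [2.163, 2.274, -0.007]
force: [0.3, -0.9, 0.3]
grip_width: -0.0001
gripper_force: 0.0
[ 0.53087534 -0.17949403  0.21218561] [ 2.16251622  2.27399683 -0.00715456]
```

View pics/w1.png

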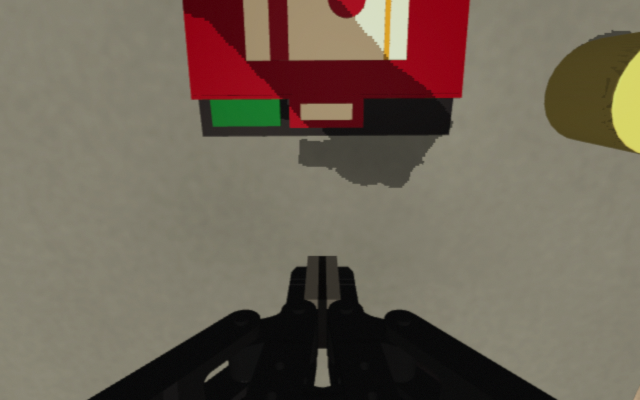

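The wrist view shows the red tab's outer edge from (289,128) to (363,128), the board corners at (191,98) and (464,97), and the cover edge at (204,136) and (450,134). The closed fingertips are at (322,258).

Run:
```python
from h import *
from scipy.spatial.transform import Rotation as R
np.set_printoptions(precision=4,suppress=True)
o=manip.get_obs();c=manip.camera_info('wrist');T=np.eye(4);T[:3,:3]=R.from_rotvec(o['tcp_rot']).as_matrix();T[:3,3]=o['position']
E=T@c['T_tool_cam'];O=E[:3,3]
D=lambda p:E[:3,:3]@[(p[0]-c['cx'])/c['fx'],(p[1]-c['cy'])/c['fy'],1]
def pl(p,z): d=D(p);return O+d*(z-O[2])/d[2]
a,b=pl((204,136),.003),pl((450,134),.003);print('cover',a,b,np.linalg.norm(a-b))
for nm,p,q,L in [('board',(191,98),(464,97),.21),('tab',(289,128),(363,128),.058),('gtab',(212,126),(280,126),.058)]:
    s=L/np.linalg.norm(D(p)-D(q));print(nm,O+s*D(p),O+s*D(q))
for z in(.045,.055,.065):print(z,pl((289,128),z),pl((363,128),z),pl((191,98),z),pl((464,97),z))
print('gt',pl((212,126),.034),pl((280,126),.034))
```

```text
cover [ 0.4154 -0.1439  0.003 ] [ 0.6515 -0.1293  0.003 ] 0.2365129505527988
board [ 0.4264 -0.1064  0.0601] [ 0.6361 -0.0945  0.0593]
tab [ 0.5024 -0.1248  0.0624] [ 0.5604 -0.1217  0.0623]
gtab [ 0.4346 -0.1296  0.0381] [ 0.4925 -0.1265  0.0379]
0.045 [ 0.5009 -0.1269  0.045 ] [ 0.5625 -0.1236  0.045 ] [ 0.4209 -0.1072  0.045 ] [ 0.6418 -0.0947  0.045 ]
0.055 [ 0.5018 -0.1257  0.055 ] [ 0.5612 -0.1225  0.055 ] [ 0.4246 -0.1067  0.055 ] [ 0.6378 -0.0946  0.055 ]
0.065 [ 0.5027 -0.1245  0.065 ] [ 0.56   -0.1214  0.065 ] [ 0.4282 -0.1062  0.065 ] [ 0.6339 -0.0945  0.065 ]
gt [ 0.4333 -0.1301  0.034 ] [ 0.492  -0.1269  0.034 ]
```

```bash
python3 -m inch '[[[0,0.01,-0.04],0,0],[[0,0.02,-0.08],0,0],[[0,0.025,-0.115],0,0],[[0,0.025,-0.151],0,0],[[0,0.025,-0.151],0,0]]'
python3 -m inch '[[[0,0,0],0,0],[[0,0.005,0],0,0],[[0,0.008,0],0,0],[[0,0.010,0],0,0],[[0,0.01,0],0,0]]'
```

```text
t: 2.65
position: [0.5275, -0.1426, 0.0568]
tcp_rot: [-2.143, -2.282, 0.007]
force: [-1.7, 0.5, 0.2]
grip_width: -0.0002
gripper_force: 0.0
t: 3.07
position: [0.533, -0.1379, 0.0646]
tcp_rot: [2.15, 2.282, 0.001]
force: [0.2, -3.3, 0.0]
grip_width: 0.0004
gripper_force: 1.9
```

```bash
python3 -m inch '[[[0,0.002,0.003],0,0],[[0,0.003,0.007],0,0],[[0,0.004,0.011],0,0],[[0,0.0055,0.015],0,0],[[0,0.0055,0.015],0,0]]'
cat > look.py <<'E'
from h import *
import cv2,sys
o=manip.get_obs();print(o['position'],o['force'])
im=manip.capture('side')[90:265,190:400,::-1]
cv2.imwrite('pics/%s.png'%sys.argv[1],cv2.resize(im,None,fx=3,fy=3,interpolation=cv2.INTER_CUBIC))
E
python3 look.py s1
```

```text
t: 3.48
position: [0.5329, -0.1355, 0.0798]
tcp_rot: [2.151, 2.277, -0.001]
force: [-0.6, -9.2, 1.3]
grip_width: 0.0005
gripper_force: 4.5
[ 0.53293456 -0.13547566  0.07981351] [-0.63060902 -9.22409452  1.34647584]
```

View pics/s1.png

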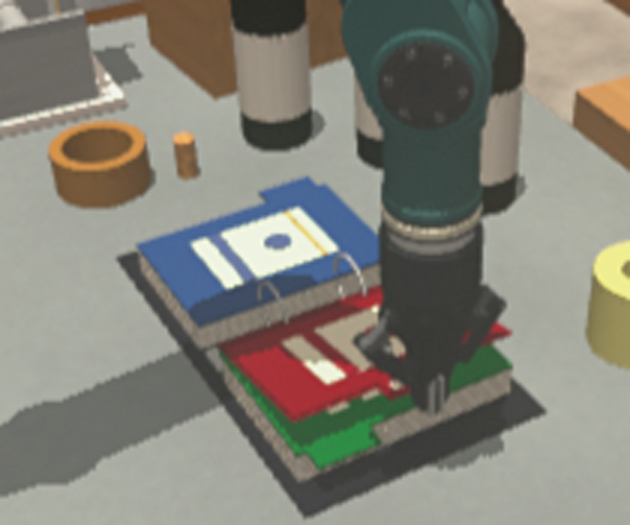

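The near red corner has moved from about (289,234) to (288,229) in full-image pixels, so the leaf is following the fingertips up. I'll continue along the arc with a lighter push.

```bash
python3 -m inch '[[[0,0.000,0.005],0,0],[[0,0.001,0.010],0,0],[[0,0.0025,0.015],0,0],[[0,0.004,0.02],0,0],[[0,0.004,0.02],0,0]]'
```

```text
t: 3.95
position: [0.5327, -0.1307, 0.1]
tcp_rot: [2.152, 2.278, -0.0]
force: [-0.9, -8.4, 2.3]
grip_width: 0.0003
gripper_force: 4.0
```

```bash
python3 look.py s2
```

```text
[ 0.53269481 -0.13068486  0.09997061] [-0.90571639 -8.35146194  2.34312037]
```

View pics/s2.png

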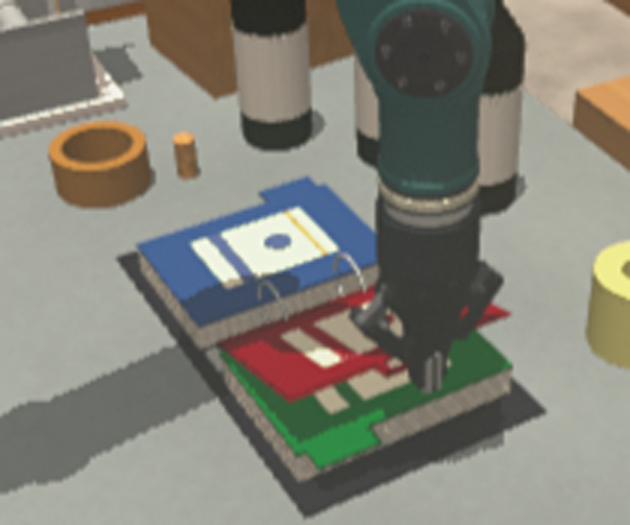

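The book hasn't moved: its near corner is still at (305,517) in the crop. The red leaf is up about 0.3 rad and the green divider is flat.

```bash
python3 -m inch '[[[0,0.003,0.0105],0,0],[[0,0.0074,0.021],0,0],[[0,0.0124,0.0317],0,0],[[0,0.018,0.0417],0,0],[[0,0.0242,0.0514],0,0]]'
```

```text
t: 4.42
position: [0.5315, -0.1068, 0.1512]
tcp_rot: [2.154, 2.279, -0.003]
force: [-3.2, -9.3, 4.0]
grip_width: 0.0001
gripper_force: 4.4
```

```bash
python3 -m inch '[[[0,0.0088,0.0143],0,0],[[-0.001,0.019,0.026],0,0],[[-0.002,0.030,0.0365],0,0],[[-0.002,0.042,0.0465],0,0],[[-0.003,0.0545,0.055],0,0]]'; python3 look.py s3
```

```text
t: 4.83
position: [0.529, -0.049, 0.2062]
tcp_rot: [2.154, 2.283, 0.002]
force: [-0.1, -2.6, 1.7]
grip_width: 0.0001
gripper_force: 1.4
[ 0.52897848 -0.04896494  0.20616232] [-0.13626202 -2.58877664  1.68959435]
```

View pics/s3.png

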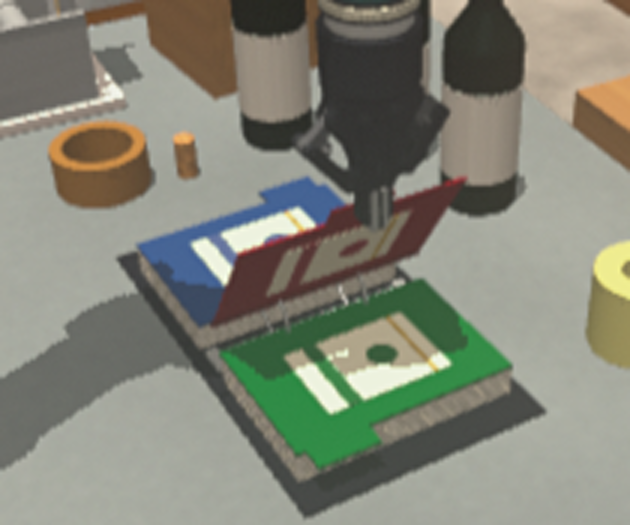

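The leaf is up at about 60°, the green divider lies flat and the book is in place.

```bash
python3 -m inch '[[[-0.001,0.013,0.0056],0,0],[[-0.002,0.027,0.011],0,0],[[-0.003,0.041,0.0145],0,0],[[-0.003,0.056,0.017],0,0],[[-0.004,0.071,0.0185],0,0]]'
```

```text
t: 5.3
position: [0.5247, 0.0237, 0.2236]
tcp_rot: [2.153, 2.287, 0.003]
force: [1.1, -1.1, 0.7]
grip_width: 0.0001
gripper_force: 0.6
```

```bash
python3 -m inch '[[[-0.001,0.014,-0.003],0,0],[[-0.002,0.028,-0.005],0,0],[[-0.003,0.041,-0.006],0,0],[[-0.003,0.054,-0.007],0,0],[[-0.004,0.067,-0.009],0,0]]'; python3 -m inch '[[[-0.001,0.013,-0.0025],0,0],[[-0.002,0.025,-0.006],0,0],[[-0.003,0.037,-0.0105],0,0],[[-0.003,0.0485,-0.016],0,0],[[-0.004,0.0595,-0.0225],0,0]]'; python3 look.py s4
```

```text
t: 5.72
position: [0.5201, 0.0911, 0.2129]
tcp_rot: [-2.153, -2.287, 0.001]
force: [0.4, -1.5, -0.8]
grip_width: 0.0
gripper_force: 0.5
t: 6.13
position: [0.5167, 0.1509, 0.1902]
tcp_rot: [2.153, 2.287, 0.0]
force: [-1.2, -0.1, -1.0]
grip_width: -0.0001
gripper_force: 0.3
[0.51665237 0.15087051 0.19015788] [-1.16856389 -0.1004564  -0.96295583]
```

View pics/s4.png

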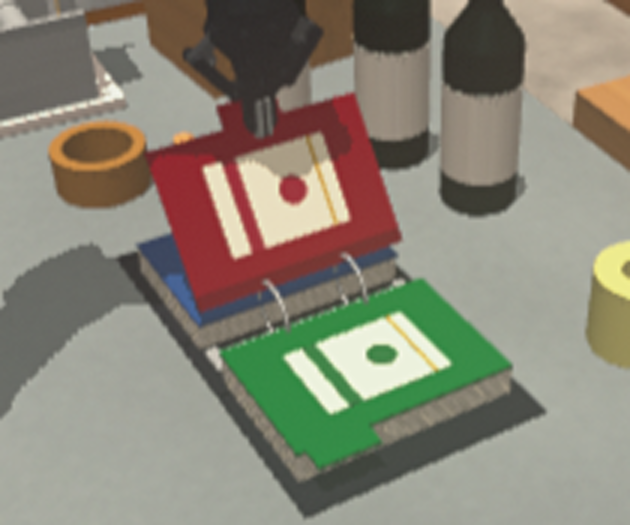

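The leaf is past upright, leaning left with the fingertips on its back. The green section lies open and flat.

```bash
python3 -m inch '[[[0,0.008,-0.011],0,0],[[-0.001,0.02,-0.022],0,0],[[-0.002,0.030,-0.034],0,0],[[-0.002,0.0395,-0.047],0,0],[[-0.003,0.0475,-0.061],0,0]]'; python3 -m inch '[[[0,0.0065,-0.0125],0,0],[[0,0.010,-0.025],0,0],[[0,0.013,-0.037],0,0],[[0,0.0155,-0.049],0,0],[[0,0.0165,-0.060],0,0]]'
```

```text
t: 6.6
position: [0.5135, 0.1984, 0.1282]
tcp_rot: [-2.153, -2.288, -0.0]
force: [0.3, -0.6, 0.1]
grip_width: -0.0001
gripper_force: 0.2
t: 7.02
position: [0.5134, 0.2137, 0.0683]
tcp_rot: [-2.154, -2.287, 0.001]
force: [-0.3, 0.6, -0.4]
grip_width: 0.0001
gripper_force: 0.2
```

```bash
python3 -m inch '[[[0,0,-0.003],0,0],[[0,0,-0.006],0,0],[[0,0,-0.009],0,0],[[0,0,-0.011],0,0],[[0,0,-0.011],0,0]]'
```

```text
t: 7.43
position: [0.5137, 0.213, 0.0617]
tcp_rot: [-2.154, -2.284, -0.002]
force: [-5.3, -0.9, 22.1]
grip_width: -0.0004
gripper_force: 11.4
```

```bash
python3 -m inch '[[[0,0,0],0,0],[[0,0,0],0,0],[[0,0,0.003],0,0],[[0,0,0.012],0,0],[[0,0,0.03],0,0]]'; python3 -m inch '[[[0,0,0.04],0,0],[[0,0,0.08],0,0],[[0,0,0.12],0,0],[[0,0,0.155],0,0],[[0,0,0.155],0,0]]'; python3 look.py s5
```

```text
t: 7.85
position: [0.5129, 0.2129, 0.0885]
tcp_rot: [-2.154, -2.286, 0.003]
force: [-0.5, -0.5, 0.3]
grip_width: -0.0001
gripper_force: 0.0
t: 8.27
position: [0.5181, 0.2142, 0.2512]
tcp_rot: [2.152, 2.282, 0.021]
force: [1.4, 0.5, 0.0]
grip_width: 0.0001
gripper_force: 0.0
[0.5181481  0.2142007  0.25118829] [1.40490512 0.51621055 0.0129284 ]
```

View pics/s5.png

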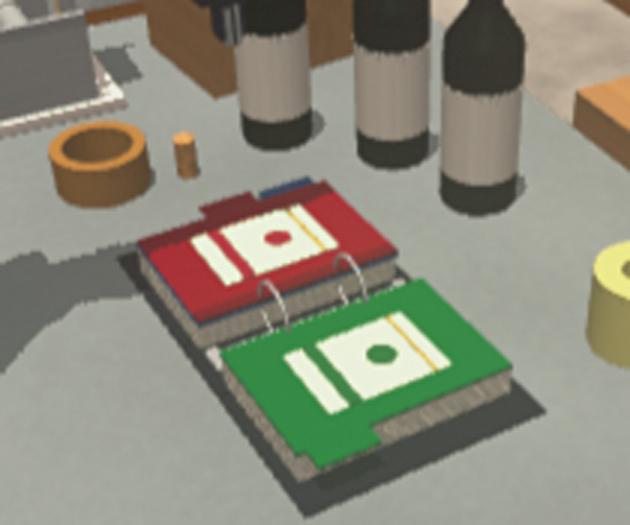

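The red leaf lies flat on the left pages, with its tab at crop pixel (230,205). The green divider is flat and open on the right. The book corner is still at (305,517), and the bottles, cork and rolls in view haven't moved.

```bash
python3 -m inch '[[[0,0,0],0,0],[[0,0,0],0,0],[[0,0,0],0,0]]'; python3 -c "from rig import manip;print(manip.hand_in())"
```

```text
t: 8.57
position: [0.5124, 0.2132, 0.2423]
tcp_rot: [-2.153, -2.286, 0.005]
force: [-0.0, -0.6, -0.7]
grip_width: -0.0003
gripper_force: 0.0
the job is handed in; nothing more can be done
None
```

I pushed the red divider over the rings and pressed it flat on the left pages, leaving the green section open on the right and the book where it was, and handed the job in at 8.6 s (no verdict was returned).

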